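# Put the reagent bottles back in their own spill saucers

### The arm

A 7-joint arm with a two-finger parallel gripper is mounted at the origin on the work surface. World frame = base frame: x ahead of the robot, y to its left, z up, the work surface at z = 0. Lengths are in m, angles in rad, forces in N, time in s.
With the tool pointing down it reaches from about 0.425 to 0.95 m from the base axis. Payload 4.7 kg.
Tool frame: the origin (TCP) lies midway between the tips of the shut fingers; the grasp point (between the pads) lies ctrl.hold_point_z behind it (ctrl.hold_point_z is the distance from the TCP to the grasp point, in m); z points along the fingers, y is the line along which they close (so a half turn about z gives the same grasp; the last joint's range is limited). The gripper opens to 85 mm and grips with 20 to 120 N. Pads are 22 mm wide; open, the fingers measure 114 mm over their backs; the gripper's body (76 mm by 85 mm) begins 54 mm behind the grasp point. The pads swing forward as they close: fully open they stand 13 mm farther back than shut.
Start: joints at [-1.228, 0.469, -0.049, 1.532, 0.024, 1.141, -0.082], TCP at [0.245, 0.629, 0.202] pointing down, gripper open.
Joint ranges: [-2.59, 2.59], [-0.33, 1.99], [-1.39, 1.29], [0.1, 2.45], [-1.04, 4.18], [0.21, 1.99], [-2.66, 2.66]. Speed limits (rad/s): [2.57, 2.57, 3.14, 3.14, 3.14, 3.14, 3.14].

### API

Orientations are given as a 3x3 rotation matrix whose columns are the frame's x, y, z axes.
In Python, from station import get_state, cams, job, ctrl gives the robot as it stands.
- The arm moves only by the shell command python3 -m creep 'ROWS'. ROWS is JSON, a list of rows, each a list of 3 entries, a list of its own where there are three numbers: the shift along the tool's x, y, z in units of 40 mm (1.0 is 40 mm), then the turn about the tool's z in rad, then the closure, from -1 (fully open) to 1 (shut). In form: [[[x, y, z], yaw, gripper], ...]. A call has 1 to 20 rows; each row shifts and turns the commanded pose from where the row before left it, along the tool's axes as they then stand; what a row does not reach is not made up. A row lasts 1/10 s, in which the tool goes at most 50 mm and 8.59 degrees, less where a joint would pass 70% of its speed; a pose out of reach is approached as far as the arm can. A call is refused whole if a number of a shift passes 1 or a number of a turn 0.15, either way. A call with a gripper value outside its range is refused whole. The fingers move at their own pace and stop on an object; the grip force is fixed at half the most. Time passes only in rows, so rows that do not move let the fingers close. It gives the time, the measured TCP pose, the force, the opening and the grip force at its end, in the units of the state.
- get_state(): the state, without advancing time (a new reading comes with each control period).
- cams.camera(name): name is "scene" or "side" or "wrist"; returns the picture (420x560x3 uint8, red, green, blue); there is no depth.
- cams.camera_info(name): a dict with "fx", "fy", "cx", "cy" (pixels), "xyz" and "attitude" of the camera in the world. Camera axes: x right, y up, looking along -z (the intrinsics and any distortion apply to the point x, -y, -z); pixel columns grow to the right and rows downward; lengths in m; the calibration is good to about 2 mm. A picture is of the moment at which its call begins: read the wrist's pose just before it. camera_info takes no time and is no camera call; for the wrist camera it gives the pose at the moment of the call.
- job.hand_in(): hands the job in; it is judged then, once.
The state is a dict: "clock": time; "joint_positions": joint angles; "joint_velocities": joint speeds; "joint_torque": joint torques, N m; "eef_pos": TCP position; "tool_rot": TCP orientation; "ft_force": force on the tool from outside, world axes, zero at the start; "moment": the same for the moment, N m; "gripper_width": finger opening in m; "finger_force": force on a finger pad.
Only numpy, scipy, OpenCV 4.12 (cv2) and the standard library are available. Lean on these libraries where they do the work, as an engineer would, in place of code of your own. Each camera call takes 0.05 s, during which the arm holds its last target. There are 200 camera calls.

### The job

The three amber reagent bottles stand in each other's spill saucers: bring each one back to the saucer that has the colour of its cap, parking a bottle in the white spare saucer on the way and leaving that one empty at the end. They are full glass bottles: keep them upright, set them down rather than dropping them, and never stand one on the bare bench. Leave the beaker, the flask and the titrator alone.

Things in the scene. Friction and masses are not known exactly. Their poses are not given: they have to be found in the camera images.
- bottle_red: Loose upright amber glass bottle, red ribbed cap, red stripe over a white label; 0.15 to 0.3 kg, 110 mm tall. Body 56 mm across to 60 mm up, shoulder narrowing to a 29 mm neck at 77 mm; cap 38 mm across, 86 to 110 mm up: grip it there, from above. Origin: centre of its underside; z up; yaw has no meaning. It starts in a saucer not its own.
- bottle_blue: Loose upright amber glass bottle, blue ribbed cap, blue stripe over a white label; 0.15 to 0.3 kg, 110 mm tall. Body 56 mm across to 60 mm up, shoulder narrowing to a 29 mm neck at 77 mm; cap 38 mm across, 86 to 110 mm up: grip it there, from above. Origin: centre of its underside; z up; yaw has no meaning. It starts in a saucer not its own.
- bottle_yellow: Loose upright amber glass bottle, yellow ribbed cap, yellow stripe over a white label; 0.15 to 0.3 kg, 110 mm tall. Body 56 mm across to 60 mm up, shoulder narrowing to a 29 mm neck at 77 mm; cap 38 mm across, 86 to 110 mm up: grip it there, from above. Origin: centre of its underside; z up; yaw has no meaning. It starts in a saucer not its own.
- saucer_red: Round red plastic spill saucer (home of the bottle with the red cap, holding another bottle at the start), fixed to the bench. 90 mm across outside (two small lugs add 15 mm each), 82 mm inside, rim 13 mm high, flat floor 6 mm above the bench. Origin: centre of its underside, at bench level; z up.
- saucer_blue: Round blue plastic spill saucer (home of the bottle with the blue cap, holding another bottle at the start), fixed to the bench. 90 mm across outside (two small lugs add 15 mm each), 82 mm inside, rim 13 mm high, flat floor 6 mm above the bench. Origin: centre of its underside, at bench level; z up.
- saucer_yellow: Round yellow plastic spill saucer (home of the bottle with the yellow cap, holding another bottle at the start), fixed to the bench. 90 mm across outside (two small lugs add 15 mm each), 82 mm inside, rim 13 mm high, flat floor 6 mm above the bench. Origin: centre of its underside, at bench level; z up.
- saucer_spare: Round white plastic spill saucer (the spare one, empty at the start), fixed to the bench. 90 mm across outside (two small lugs add 15 mm each), 82 mm inside, rim 13 mm high, flat floor 6 mm above the bench. Origin: centre of its underside, at bench level; z up.
- beaker: Bystander: loose empty clear glass beaker, 68 mm across, 90 mm tall. Origin: centre of its underside.
- flask: Bystander: loose green-tinted conical flask with a white stopper, 78 mm across at the foot, 112 mm tall. Origin: centre of its underside.
- titrator: Bystander: white bench titrator with a blue screen and keys, fixed, 170 x 150 mm (x, y), low front 45 mm tall on -x, screen part 108 mm tall on +x. Origin: centre of its underside.

How it is judged:
On the way:
1. one of the bottles stands released in the white spare saucer (((horizontal distance between bottle_red and saucer_spare below 0.015 m and height (world z) of bottle_red below 0.01 m and angle between bottle_red's own z axis and vertical below 0.06 rad and linear speed of bottle_red below 0.02 m/s and contact force between the fingers and bottle_red below 0.05 N) or (horizontal distance between bottle_blue and saucer_spare below 0.015 m and height (world z) of bottle_blue below 0.01 m and angle between bottle_blue's own z axis and vertical below 0.06 rad and linear speed of bottle_blue below 0.02 m/s and contact force between the fingers and bottle_blue below 0.05 N) or (horizontal distance between bottle_yellow and saucer_spare below 0.015 m and height (world z) of bottle_yellow below 0.01 m and angle between bottle_yellow's own z axis and vertical below 0.06 rad and linear speed of bottle_yellow below 0.02 m/s and contact force between the fingers and bottle_yellow below 0.05 N))), for 0.2 s.
At the end, for the whole second after the job is handed in: Each bottle stands in the saucer of its cap's colour: centre within 15 mm of the saucer's centre (anywhere inside the rim), underside on the saucer's floor (lower than 10 mm above the bench), upright within 0.06 rad, and at rest (under 0.02 m/s). The spare saucer is then empty (horizontal distance between bottle_red and saucer_red below 0.015 m and height (world z) of each of bottle_red, bottle_blue, bottle_yellow below 0.01 m and angle between each of bottle_red, bottle_blue, bottle_yellow's own z axis and vertical below 0.06 rad and linear speed of each of bottle_red, bottle_blue, bottle_yellow below 0.02 m/s and horizontal distance between bottle_blue and saucer_blue below 0.015 m and horizontal distance between bottle_yellow and saucer_yellow below 0.015 m); the robot touches nothing.
It fails at once if a bottle leans more than 0.5 rad from upright (angle between any of bottle_red, bottle_blue, bottle_yellow's own z axis and vertical above 0.5 rad).
It fails at once if a bottle stands on the bare bench (underside lower than 3 mm) (height (world z) of any of bottle_red, bottle_blue, bottle_yellow below 0.003 m).
It fails at once if a bottle is let go more than 26 mm above the bench (dropped) ((height (world z) of bottle_red above 0.026 m and contact force between the fingers and bottle_red below 0.05 N) or (height (world z) of bottle_blue above 0.026 m and contact force between the fingers and bottle_blue below 0.05 N) or (height (world z) of bottle_yellow above 0.026 m and contact force between the fingers and bottle_yellow below 0.05 N)).
It fails at once if the beaker or the flask is moved by more than 20 mm (distance of any of beaker, flask from where it was at the start of the episode above 0.02 m).
It fails at once if the robot bumps the titrator (contact force between any of the arm, the fingers and titrator above 2 N).
It also fails if it takes over 120 s, if anything falls off the work surface, if the arm or the gripper's body presses on something with over 40 N, if the wrist force passes 120 N, or if a joint passes its speed limit or range.

## Working session

There is one attempt and no reset: what is moved stays moved. The work goes in short steps, Python scripts to look and compute and a shell command to move; the robot and the scene stay as the last step left them, time stands still between calls to the robot, and variables do not carry over. Pictures are saved under pics/ and viewed, at most 14 in all, crops included, and the job is handed in when it is done.

```bash
mkdir -p pics
python3 - <<'E'
from station import get_state, cams, job, ctrl
import cv2
s=get_state()
print(s['clock'],s['eef_pos'],s['tool_rot'],s['gripper_width'],ctrl.hold_point_z)
for n in ('scene','side','wrist'):
    print(n,cams.camera_info(n)); cv2.imwrite(f'pics/{n}0.png',cams.camera(n)[...,::-1])
E
```

```text
0.0 [0.24496225 0.62826853 0.20083929] [[-9.31690682e-01  3.63251959e-01 -6.98820955e-04]
 [ 3.63252629e-01  9.31688758e-01 -1.89368355e-03]
 [-3.68006330e-05 -2.01817587e-03 -9.99997963e-01]] 0.08541931173991901 0.0187
scene {'fx': 527.5058777518592, 'fy': 527.5058777518592, 'cx': 278.64013405868326, 'cy': 207.90909012951624, 'xyz': array([1.33245458, 0.37351311, 1.24782622]), 'attitude': array([[-0.34122821, -0.80237163,  0.48965608],
       [ 0.93988475, -0.29867858,  0.16555287],
       [ 0.01341486,  0.51671159,  0.85605442]])}
side {'fx': 448.6703688447992, 'fy': 448.6703688447992, 'cx': 276.1214372410537, 'cy': 212.48719647460484, 'xyz': array([0.57626643, 0.99971106, 0.58069653]), 'attitude': array([[-0.99956849, -0.00556625, -0.02884183],
       [-0.02098838, -0.55159773,  0.83384617],
       [-0.02055049,  0.8340917 ,  0.55124288]])}
wrist {'fx': 289.7439864409195, 'fy': 289.7439864409195, 'cx': 282.3315766021077, 'cy': 211.12659209927696, 'xyz': array([0.1742886 , 0.65778696, 0.37403938]), 'attitude': array([[ 0.36316102, -0.88898998, -0.27894602],
       [ 0.93172343,  0.3457469 ,  0.11113297],
       [-0.00235138, -0.30025971,  0.95385459]])}
```

View pics/scene0.png

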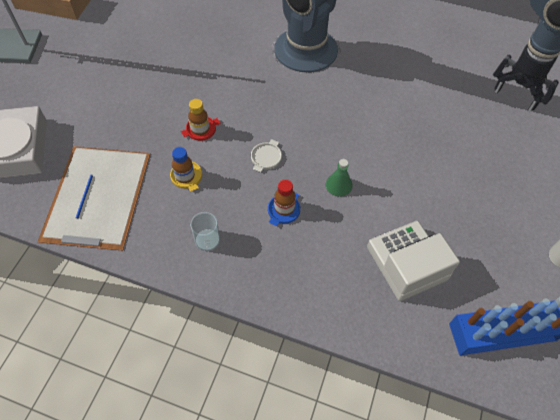

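View pics/side0.png

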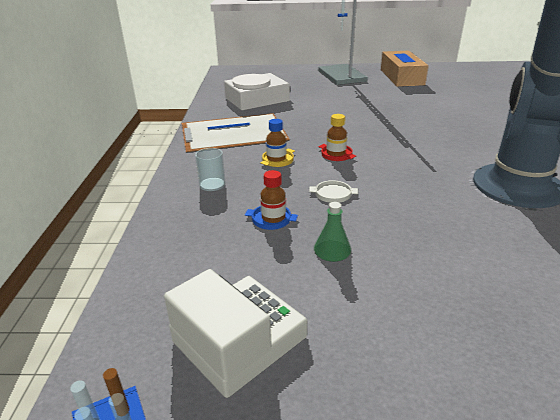

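The scene view shows the yellow cap at (197,105) in the red saucer (200,128), the blue cap at (180,156) in the yellow saucer (186,177), and the red cap at (286,188) in the blue saucer (285,208). The empty spare is at (266,156), the flask at (341,185) and the beaker at (205,230). In the side view the caps are at (338,120), (276,126) and (272,178), and the spare is at (333,191).

```bash
cat > h.py <<'E'
import numpy as np, cv2
from station import get_state, cams, ctrl
def ray(ci,uv):
    d=np.array([(uv[0]-ci['cx'])/ci['fx'],-(uv[1]-ci['cy'])/ci['fy'],-1.])
    d=ci['attitude']@d; return np.array(ci['xyz']),d/np.linalg.norm(d)
def plane(ci,uv,z):
    o,d=ray(ci,uv); return o+d*(z-o[2])/d[2]
def project(ci,p):
    q=(np.atleast_2d(p)-ci['xyz'])@ci['attitude']
    return np.c_[ci['cx']-ci['fx']*q[:,0]/q[:,2],ci['cy']+ci['fy']*q[:,1]/q[:,2]]
def tri(obs):
    A=np.zeros((3,3));b=np.zeros(3);R=[]
    for ci,uv in obs:
        o,d=ray(ci,uv);M=np.eye(3)-np.outer(d,d);A+=M;b+=M@o;R.append((M,o))
    p=np.linalg.solve(A,b); return p,max(np.linalg.norm(M@(p-o)) for M,o in R)
def move(p,yaw=0):
    "units of tool axes from the present TCP to p"
    s=get_state(); return np.round(s['tool_rot'].T@(np.array(p)-s['eef_pos'])/.04,2)
E
python3 - <<'E'
from h import *
a,b=cams.camera_info('scene'),cams.camera_info('side')
for n,u,v in [('red',(286,188),(272,178)),('blue',(180,156),(276,126)),('yel',(197,105),(338,120)),('spare',(266,156),(333,191)),('flasktop',(343,163),(335,208)),('s_red',(200,130),(338,153)),('s_yel',(186,177),(278,158)),('s_blue',(285,209),(272,216))]:
    p,e=tri([(a,u),(b,v)]); print(n,p.round(3),round(e,4),np.hypot(*p[:2]).round(3))
print(plane(a,(206,242),.005),plane(b,(212,186),.005))
print(plane(a,(375,250),.045),plane(a,(410,225),.045),plane(a,(457,262),.108),plane(a,(400,297),.0))
E
```

```text
red [0.614 0.149 0.107] 0.002 0.632
blue [ 0.612 -0.155  0.1  ] 0.0022 0.632
yel [ 0.439 -0.183  0.106] 0.0008 0.475
spare [0.468 0.038 0.007] 0.0012 0.469
flasktop [0.487 0.266 0.105] 0.0 0.555
s_red [ 0.436 -0.188 -0.001] 0.0046 0.475
s_yel [ 0.61  -0.153  0.002] 0.0044 0.629
s_blue [0.617 0.15  0.007] 0.0026 0.635
[ 0.78750335 -0.01089227  0.005     ] [0.77394546 0.00372498 0.005     ]
[0.67653642 0.41379686 0.045     ] [0.57346236 0.48166225 0.045     ] [0.67369366 0.60395641 0.108     ] [0.75827076 0.50771952 0.        ]
```

View pics/wrist0.png

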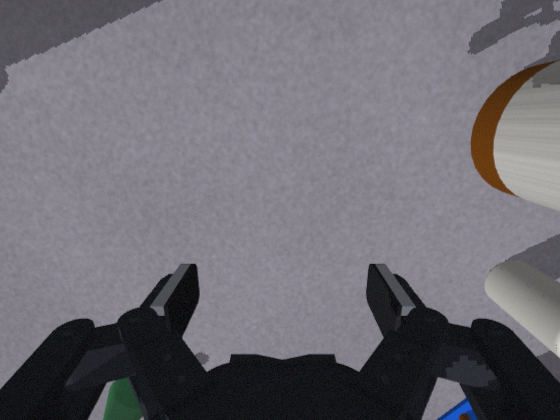

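The wrist view shows only bare bench between the open fingers, with a green bit of the flask at (122,400). I'll go up over the middle to look at the saucers from above.

```bash
python3 -m creep '[[[-0.8,-0.7,-0.21],0,-1],[[-0.8,-0.7,-0.21],0,-1],[[-0.8,-0.7,-0.21],0,-1],[[-0.8,-0.7,-0.21],0,-1],[[-0.8,-0.7,-0.21],0,-1],[[-0.8,-0.7,-0.21],0,-1],[[-0.8,-0.7,-0.21],0,-1],[[-0.8,-0.7,-0.21],0,-1],[[-0.8,-0.7,-0.21],0,-1],[[-0.8,-0.7,-0.21],0,-1],[[-0.8,-0.7,-0.21],0,-1],[[-0.8,-0.7,-0.21],0,-1],[[-0.8,-0.7,-0.21],0,-1],[[-0.8,-0.7,-0.21],0,-1],[[0,0,0],0,-1],[[0,0,0],0,-1]]'
python3 - <<'E'
from h import *
import pickle
ci=cams.camera_info('wrist');im=cams.camera('wrist');pickle.dump((ci,im),open('w1.pkl','wb'))
cv2.imwrite('pics/w1.png',im[...,::-1]); print(get_state()['tool_rot'].round(4))
E
```

```text
clock: 1.75
eef_pos: [0.5202, 0.1002, 0.3193]
tool_rot: [[-0.931, 0.366, -0.0], [0.366, 0.931, 0.0], [0.0, 0.0, -1.0]]
ft_force: [-0.1, 1.0, -0.4]
gripper_width: 0.0855
finger_force: 0.0
[[-9.319e-01  3.628e-01 -1.100e-03]
 [ 3.628e-01  9.319e-01  5.000e-04]
 [ 1.200e-03  1.000e-04 -1.000e+00]]
```

View pics/w1.png

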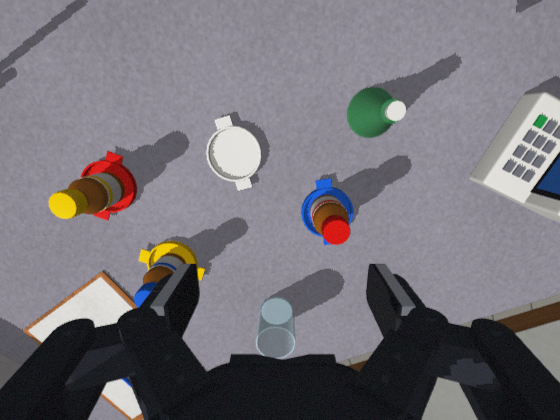

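The wrist view shows the spare saucer at (234,153), the red cap at (336,231) in the blue saucer (327,208), the yellow cap at (68,203) in the red saucer (108,187), and the yellow saucer at (172,265). The flask is at (372,112) and the beaker at (277,325). Next I'll fit the rims and caps.

Run:
```python
from h import *
import pickle
from scipy.optimize import least_squares
V={'wrist':pickle.load(open('w1.pkl','rb'))}
for n in('scene','side'): V[n]=(cams.camera_info(n),cams.camera(n))
app={'s_red':(.436,-.188),'s_yel':(.61,-.153),'s_blue':(.617,.15),'s_spare':(.468,.038)}
caps={'red':(.614,.149),'blue':(.612,-.155),'yel':(.439,-.183)}
def mask(im,c):
    h,s,v=cv2.split(cv2.cvtColor(im,cv2.COLOR_RGB2HSV)); h=h.astype(int)
    if c=='spare': return (s<40)&(v>165)
    k=(s>150)&(v>90)
    return k&{'red':(h<4)|(h>175),'blue':(h>100)&(h<130),'yel':(h>20)&(h<32)}[c]
for n,p in app.items():
    c=n[2:]; 
    for vn,(ci,im) in V.items():
        m=mask(im,c); uu=project(ci,[*p,.01])[0]
        yy,xx=np.nonzero(m); P=np.array([plane(ci,q,.013)[:2] for q in np.c_[xx,yy]])
        P=P[np.hypot(*(P-p).T)<.065].astype(np.float32)
        if len(P)<20: print(n,vn,'few');continue
        H=cv2.convexHull(P)[:,0]
        r=least_squares(lambda x:np.hypot(*(H-x[:2]).T)-.045,p,loss='cauchy',f_scale=.002)
        print(n,vn,len(P),r.x.round(4),'med res',np.median(abs(r.fun)).round(4))
for c,p in caps.items():
    obs=[]
    for vn,(ci,im) in V.items():
        if c=='blue' and vn=='wrist':continue
        u=project(ci,[*p,.098])[0]; N,L,S,C=cv2.connectedComponentsWithStats(mask(im,c).astype(np.uint8))
        i=1+np.argmin(np.hypot(*(C[1:]-u).T)+100*(S[1:,4]<40)); obs.append((ci,C[i])); print(vn,C[i].round(1),S[i,4],plane(ci,C[i],.1)[:2].round(4))
    q,e=tri(obs); print(c,q.round(4),round(e,4))
```

```text
s_red wrist 1146 [ 0.4417 -0.1867] med res 0.0008
s_red scene 292 [ 0.4442 -0.1816] med res 0.0013
s_red side 230 [ 0.4506 -0.1857] med res 0.0087
s_yel wrist 858 [ 0.6101 -0.1497] med res 0.0007
s_yel scene 307 [ 0.613  -0.1491] med res 0.0014
s_yel side 251 [ 0.611  -0.1326] med res 0.0029
s_blue wrist 883 [0.6197 0.1451] med res 0.0009
s_blue scene 384 [0.6233 0.1477] med res 0.0021
s_blue side 468 [0.6159 0.1608] med res 0.0041
s_spare wrist 2456 [0.4681 0.0346] med res 0.0006
s_spare scene 593 [0.4674 0.0369] med res 0.0016
s_spare side 527 [0.4666 0.0354] med res 0.0139
wrist [335.4 229.6] 639 [0.6184 0.1455]
scene [284.9 187.4] 184 [0.6115 0.1455]
side [272.1 178.5] 262 [0.6131 0.1372]
red [0.6144 0.1459 0.1053] 0.0018
scene [179.1 154.1] 159 [ 0.6103 -0.1582]
side [275.  124.8] 151 [ 0.6136 -0.1664]
blue [ 0.6132 -0.1561  0.1044] 0.0002
wrist [ 67.4 203.1] 871 [ 0.4427 -0.1931]
scene [195.6 106.2] 158 [ 0.4387 -0.1879]
side [337.3 119.7] 149 [ 0.4395 -0.1985]
yel [ 0.442  -0.1867  0.1052] 0.0019
```

```bash
cat > cap.py <<'E'
import sys,pickle
from h import *
c=sys.argv[1]; p=[float(a) for a in sys.argv[2:4]]; w=sys.argv[4] if len(sys.argv)>4 else None
def mask(im,c):
    h,s,v=cv2.split(cv2.cvtColor(im,cv2.COLOR_RGB2HSV)); h=h.astype(int)
    return ((s>150)&(v>90)&{'red':(h<4)|(h>175),'blue':(h>100)&(h<130),'yel':(h>20)&(h<32)}[c]).astype(np.uint8)
s=get_state();V=[(cams.camera_info('wrist'),cams.camera('wrist'))]
cv2.imwrite('pics/cap_%s_%.1f.png'%(c,s['clock']),V[0][1][...,::-1])
V+=[pickle.load(open(w,'rb'))] if w else []
V+=[(cams.camera_info(n),cams.camera(n)) for n in('scene',)]
obs=[]
for ci,im in V:
    N,L,S,C=cv2.connectedComponentsWithStats(mask(im,c)); u=project(ci,[*p,.105])[0]
    i=1+np.argmin(np.hypot(*(C[1:]-u).T)+100*(S[1:,4]<40)); obs.append((ci,C[i]))
    print(C[i].round(1),S[i,2:],plane(ci,C[i],.107)[:2].round(4))
q,e=tri(obs); print(q.round(4),round(e,4),'tcp',s['eef_pos'].round(4),'rows units',move([q[0],q[1],.082]))
E
python3 -m creep '[[[-0.46,0.48,0.93],0,-1],[[-0.46,0.48,0.93],0,-1],[[-0.46,0.48,0.93],0,-1],[[-0.46,0.48,0.93],0,-1],[[0,0,0],0,-1],[[0,0,0],0,-1]]'
python3 cap.py red .616 .1455 w1.pkl
```

```text
clock: 2.5
eef_pos: [0.6155, 0.1471, 0.1692]
tool_rot: [[-0.933, 0.361, -0.003], [0.361, 0.933, -0.001], [0.003, -0.002, -1.0]]
ft_force: [0.0, -0.6, 0.3]
gripper_width: 0.0854
finger_force: 0.0
[278.7 215. ] [  46   49 1733] [0.6156 0.145 ]
[335.4 229.6] [ 28  30 639] [0.6154 0.1452]
[285.  187.4] [ 15  16 186] [0.616  0.1471]
[0.6156 0.1457 0.1063] 0.0012 tcp [0.6155 0.1471 0.1692] rows units [ 0.02 -0.03  2.26]
```

```bash
python3 -m creep '[[[0,-0.03,0.6],0,-1],[[0,0,0.6],0,-1],[[0,0,0.5],0,-1],[[0,0,0.3],0,-1],[[0,0,0.2],0,-1],[[0,0,0],0,-1],[[0,0,0],0,1],[[0,0,0],0,1],[[0,0,0],0,1],[[0,0,0],0,1],[[0,0,0],0,1],[[0,0,0],0,1],[[0,0,0],0,1],[[0,0,0],0,1]]'
python3 - <<'E'
from h import *
cv2.imwrite('pics/s1.png',cams.camera('side')[120:260,200:360][...,::-1].repeat(4,0).repeat(4,1))
E
```

```text
clock: 4.0
eef_pos: [0.6171, 0.1444, 0.084]
tool_rot: [[-0.932, 0.364, 0.002], [0.364, 0.932, 0.0], [-0.002, 0.001, -1.0]]
ft_force: [-1.0, -1.3, 5.0]
gripper_width: 0.0333
finger_force: 59.1
```

View pics/s1.png

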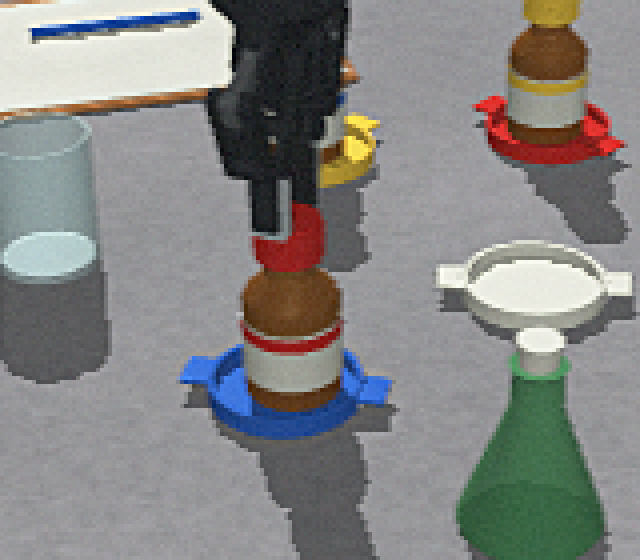

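The side crop shows the pads on the upper part of the red cap (at about 290,235 in the crop), with the bottle upright in the blue saucer. I'll lift a little and check the hold.

```bash
python3 -m creep '[[[0,0,-0.1],0,1],[[0,0,-0.2],0,1],[[0,0,-0.3],0,1],[[0,0,-0.3],0,1],[[0,0,-0.2],0,1],[[0,0,-0.1],0,1],[[0,0,0],0,1],[[0,0,0],0,1]]'
python3 - <<'E'
from h import *
cv2.imwrite('pics/s2.png',cams.camera('side')[120:260,200:360][...,::-1].repeat(4,0).repeat(4,1))
print(get_state()['eef_pos'],move([.4681,.0346,get_state()['eef_pos'][2]]))
E
```

```text
clock: 4.85
eef_pos: [0.6159, 0.1446, 0.1304]
tool_rot: [[-0.932, 0.363, -0.001], [0.363, 0.932, -0.0], [0.001, -0.0, -1.0]]
ft_force: [0.9, -0.4, -1.9]
gripper_width: 0.0332
finger_force: 59.7
[0.61578457 0.14461234 0.1302241 ] [ 2.44 -3.9   0.  ]
```

View pics/s2.png

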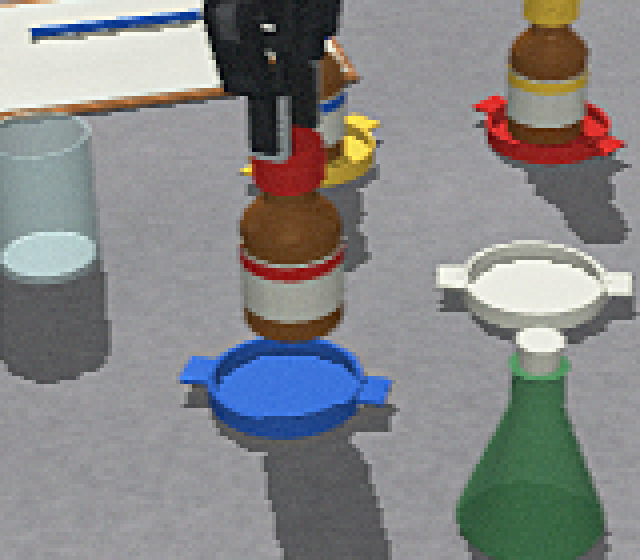

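The bottle hangs upright about 47 mm above the blue saucer, which is now empty at (285,388) in the crop. Next stop is the spare saucer.

```bash
python3 -m creep '[[[0.08,-0.12,0],0,1],[[0.14,-0.23,0],0,1],[[0.22,-0.35,0],0,1],[[0.24,-0.38,0],0,1],[[0.24,-0.38,0],0,1],[[0.24,-0.38,0],0,1],[[0.24,-0.38,0],0,1],[[0.24,-0.38,0],0,1],[[0.24,-0.38,0],0,1],[[0.24,-0.38,0],0,1],[[0.22,-0.35,0],0,1],[[0.14,-0.23,0],0,1],[[0.08,-0.12,0],0,1],[[0,0,0],0,1],[[0,0,0],0,1],[[0,0,0],0,1]]'
python3 - <<'E'
from h import *
from scipy.optimize import least_squares
print(move([.4681,.0346,.084]))
for n in('scene','side'):
    ci=cams.camera_info(n);im=cams.camera(n);h,s,v=cv2.split(cv2.cvtColor(im,cv2.COLOR_RGB2HSV))
    yy,xx=np.nonzero((h>100)&(h<130)&(s>150)&(v>60)); P=np.array([plane(ci,q,.013)[:2] for q in np.c_[xx,yy]])
    P=P[np.hypot(*(P-[.62,.145]).T)<.065].astype(np.float32)
    H=cv2.convexHull(P)[:,0]
    r=least_squares(lambda x:np.hypot(*(H-x).T)-.045,[.62,.145],loss='cauchy',f_scale=.002);print(n,r.x,P.min(0),P.max(0),P.mean(0))
E
```

```text
clock: 6.5
eef_pos: [0.4624, 0.0311, 0.1307]
tool_rot: [[-0.932, 0.363, 0.001], [0.363, 0.932, 0.0], [-0.0, 0.0, -1.0]]
ft_force: [0.4, 0.4, -1.9]
gripper_width: 0.033
finger_force: 59.7
[-0.1   0.13  1.17]
scene [0.62265462 0.147681  ] [0.5635136  0.10304604] [0.67987216 0.1921412 ] [0.6227759  0.14810587]
side [0.61671223 0.16032183] [0.55828226 0.10433712] [0.677138   0.20602639] [0.6175859  0.15512204]
```

```bash
python3 -m creep '[[[-0.1,0.15,0],0,1],[[0,0,0.2],0,1],[[0,0,0.3],0,1],[[0,0,0.25],0,1],[[0,0,0.15],0,1],[[0,0,0.1],0,1],[[0,0,0.05],0,1],[[0,0,0],0,1],[[0,0,0],0,1]]'
python3 - <<'E'
from h import *
cv2.imwrite('pics/s3.png',cams.camera('side')[120:260,240:400][...,::-1].repeat(4,0).repeat(4,1))
E
```

```text
clock: 7.5
eef_pos: [0.468, 0.0347, 0.0889]
tool_rot: [[-0.932, 0.363, 0.001], [0.363, 0.932, 0.0], [-0.001, 0.0, -1.0]]
ft_force: [0.5, 0.3, -2.2]
gripper_width: 0.0328
finger_force: 59.8
```

View pics/s3.png

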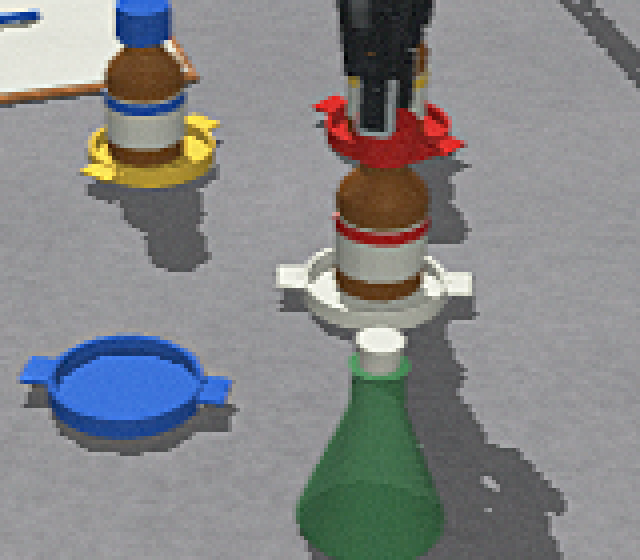

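The red bottle hangs centred just above the floor of the spare saucer, with its base at (378,288) and the saucer at (375,285) in the crop. I'll lower it in small steps and watch the force.

```bash
python3 -m creep '[[[0,0,0.04],0,1],[[0,0,0.03],0,1],[[0,0,0.03],0,1],[[0,0,0],0,1],[[0,0,0],0,1]]'; python3 -m creep '[[[0,0,0.03],0,1],[[0,0,0],0,1],[[0,0,0],0,1]]'
```

```text
clock: 8.05
eef_pos: [0.4677, 0.0347, 0.0846]
tool_rot: [[-0.932, 0.363, -0.0], [0.363, 0.932, 0.0], [0.0, 0.0, -1.0]]
ft_force: [-0.1, -0.6, -0.7]
gripper_width: 0.0329
finger_force: 59.8
clock: 8.35
eef_pos: [0.4682, 0.0346, 0.084]
tool_rot: [[-0.932, 0.363, 0.001], [0.363, 0.932, 0.0], [-0.001, 0.001, -1.0]]
ft_force: [-1.5, -0.8, 4.4]
gripper_width: 0.0332
finger_force: 61.0
```

```bash
python3 -m creep '[[[0,0,0],0,0.2],[[0,0,0],0,-0.2],[[0,0,0],0,-0.6],[[0,0,0],0,-1],[[0,0,0],0,-1],[[0,0,0],0,-1],[[0,0,0],0,-1],[[0,0,-0.3],0,-1],[[0,0,-0.7],0,-1],[[0,0,-0.8],0,-1],[[0,0,-0.6],0,-1],[[0,0,0],0,-1]]'
python3 cap.py red .468 .035; python3 -c "
from h import *
print(move([.613,-.156,.17]))"
```

```text
clock: 9.55
eef_pos: [0.4704, 0.0349, 0.1836]
tool_rot: [[-0.932, 0.363, 0.008], [0.364, 0.932, 0.002], [-0.007, 0.005, -1.0]]
ft_force: [0.8, -0.2, 0.1]
gripper_width: 0.0857
finger_force: 0.0
[279.1 204.9] [  44   47 1563] [0.4669 0.035 ]
[265.8 133.8] [ 13  15 159] [0.4677 0.038 ]
[0.4669 0.0363 0.1059] 0.0014 tcp [0.4704 0.0349 0.1836] rows units [0.04 0.02 2.45]
[-5.11 -3.13  0.26]
```

```bash
python3 -m creep '[[[-0.2,-0.12,0],0,-1],[[-0.51,-0.31,0],0,-1],[[-0.6,-0.37,0],0,-1],[[-0.6,-0.37,0],0,-1],[[-0.6,-0.37,0],0,-1],[[-0.6,-0.37,0],0,-1],[[-0.6,-0.37,0.05],0,-1],[[-0.6,-0.37,0.05],0,-1],[[-0.51,-0.31,0.05],0,-1],[[-0.29,-0.17,0.05],0,-1],[[0,0,0],0,-1],[[0,0,0],0,-1]]'
python3 cap.py blue .613 -.156
```

```text
clock: 10.85
eef_pos: [0.6119, -0.1556, 0.1705]
tool_rot: [[-0.932, 0.363, -0.002], [0.363, 0.932, 0.001], [0.002, 0.0, -1.0]]
ft_force: [-0.1, -0.5, -0.6]
gripper_width: 0.085
finger_force: 0.0
[280.9 218.8] [  45   48 1654] [ 0.6163 -0.1572]
[179.3 154.3] [ 15  15 166] [ 0.615  -0.1544]
[ 0.6155 -0.1557  0.1075] 0.0015 tcp [ 0.6119 -0.1556  0.1705] rows units [-0.09  0.01  2.23]
```

```bash
python3 -m creep '[[[-0.1,-0.02,0.6],0,-1],[[0,0,0.6],0,-1],[[0,0,0.5],0,-1],[[0,0,0.3],0,-1],[[0,0,0.2],0,-1],[[0,0,0],0,-1],[[0,0,0],0,1],[[0,0,0],0,1],[[0,0,0],0,1],[[0,0,0],0,1],[[0,0,0],0,1],[[0,0,0],0,1],[[0,0,0],0,1],[[0,0,0],0,1]]'
python3 -m creep '[[[0,0,-0.1],0,1],[[0,0,-0.2],0,1],[[0,0,-0.3],0,1],[[0,0,-0.3],0,1],[[0,0,-0.2],0,1],[[0,0,-0.1],0,1],[[0,0,0],0,1],[[0,0,0],0,1]]'
python3 -c "
from h import *
print(move([.621,.146,.084]))"
```

```text
clock: 12.35
eef_pos: [0.6204, -0.1642, 0.0904]
tool_rot: [[-0.931, 0.366, 0.012], [0.366, 0.931, -0.007], [-0.013, -0.002, -1.0]]
ft_force: [-2.2, -5.0, 23.6]
gripper_width: 0.0001
finger_force: 15.6
clock: 13.15
eef_pos: [0.6158, -0.1582, 0.1311]
tool_rot: [[-0.932, 0.363, -0.001], [0.363, 0.932, 0.0], [0.001, -0.0, -1.0]]
ft_force: [-0.2, -0.6, -0.4]
gripper_width: 0.0005
finger_force: 0.0
[2.64 7.13 1.18]
```

The fingers shut on nothing and pushed up with 23 N, so the grasp missed. I'll look before doing anything else.

```bash
python3 - <<'E'
from h import *
a=cams.camera('side')[70:220,200:350][...,::-1].repeat(4,0).repeat(4,1)
cv2.imwrite('pics/s4.png',a)
cv2.imwrite('pics/w4.png',cams.camera('wrist')[...,::-1])
E
python3 cap.py blue .613 -.156
```

```text
[282.3 228.2] [  55   55 2319] [ 0.6147 -0.1564]
[179.3 154.3] [ 13  15 161] [ 0.6149 -0.1544]
[ 0.6146 -0.1556  0.1063] 0.0009 tcp [ 0.6157 -0.1583  0.1308] rows units [0.05 0.05 1.22]
```

View pics/s4.png

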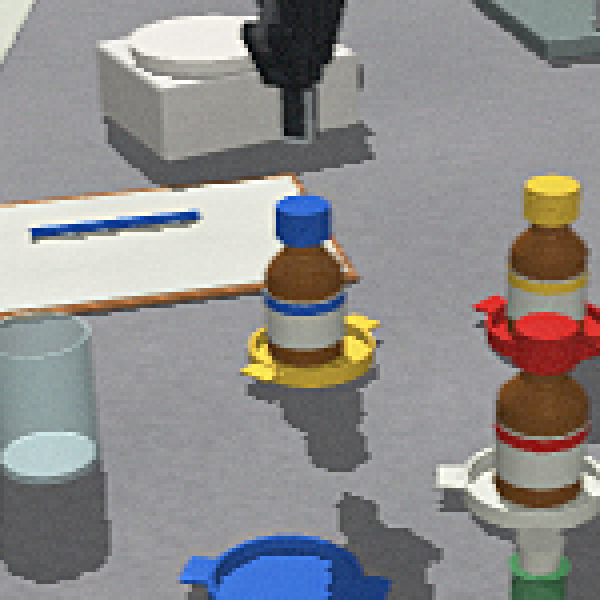

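View pics/w4.png

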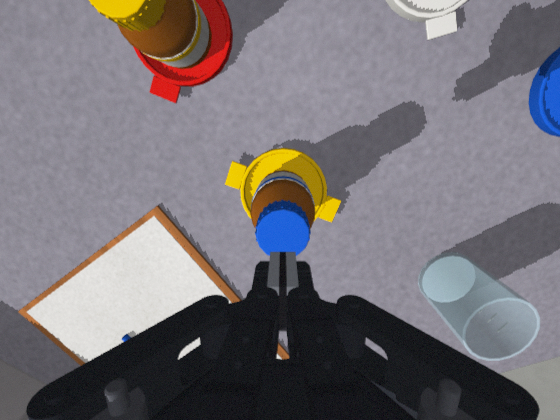

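The bottle still stands upright in the yellow saucer, and in the side view the shut fingertips at (300,135) are well clear behind the cap at (303,220). In the wrist view the tips are at (283,258) and the cap at (282,230). I'll compare where the reported TCP projects.

Run:
```python
from h import *
s=get_state();t=s['eef_pos'];R=s['tool_rot']
for n in('wrist','side','scene'):
    ci=cams.camera_info(n); print(n,'tcp',project(ci,t)[0].round(1),'hold',project(ci,t-R[:,2]*.0187)[0].round(1),'tcp-x20',project(ci,t-R[:,0]*.02)[0].round(1))
ci=cams.camera_info('side');print('bottle top centre',project(ci,[.6146,-.1556,.116]))
b=cams.camera_info('scene')
cv2.imwrite('pics/sc4.png',cams.camera('scene')[80:230,130:280][...,::-1].repeat(4,0).repeat(4,1))
w=cams.camera_info('wrist');print('tips cross: side(276,103) & wrist(283,254)',tri([(ci,(275,104)),(w,(283,254))]))
print(R.T@(w['xyz']-t))
```

```text
wrist tcp [280.2 243.6] hold [280.  256.6] tcp-x20 [280.3 271.1]
side tcp [273.9 115.2] hold [273.8 108.5] tcp-x20 [267.2 114.3]
scene tcp [176.4 148.6] hold [175.3 144.2] tcp-x20 [170.8 153.2]
bottle top centre [[274.46029346 120.79376886]]
tips cross: side(276,103) & wrist(283,254) (array([ 0.61065991, -0.15414511,  0.16298509]), np.float64(0.0015595140622957358))
[ 0.07652259  0.00144012 -0.17315464]
```

View pics/sc4.png

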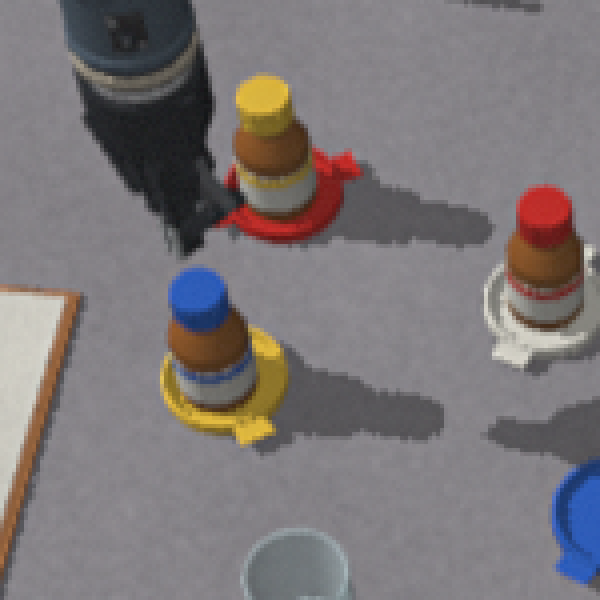

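In both the side and scene views the fingertips sit about 25 mm above the reported TCP. The 23 N stop fits that too: the cap top is at 0.116 and the TCP stopped at 0.090. So the red grasp was only on the top edge of its cap. I'll open and grasp blue about 25 mm lower.

```bash
python3 -m creep '[[[0,0,0],0,-1],[[0,0,0],0,-1],[[0.05,0.05,0],0,-1],[[0,0,0],0,-1],[[0,0,0],0,-1],[[0,0,0],0,-1],[[0,0,0.3],0,-1],[[0,0,0.4],0,-1],[[0,0,0.4],0,-1],[[0,0,0.4],0,-1],[[0,0,0.2],0,-1],[[0,0,0.07],0,-1],[[0,0,0],0,-1],[[0,0,0],0,-1]]'
python3 -m creep '[[[0,0,0],0,1],[[0,0,0],0,1],[[0,0,0],0,1],[[0,0,0],0,1],[[0,0,0],0,1],[[0,0,0],0,1],[[0,0,0],0,1],[[0,0,0],0,1]]'
```

```text
clock: 14.8
eef_pos: [0.6155, -0.1561, 0.0612]
tool_rot: [[-0.932, 0.363, 0.001], [0.363, 0.932, -0.0], [-0.001, 0.0, -1.0]]
ft_force: [-0.6, 0.0, 0.0]
gripper_width: 0.0855
finger_force: 0.0
clock: 15.6
eef_pos: [0.6153, -0.1562, 0.0613]
tool_rot: [[-0.932, 0.364, 0.001], [0.364, 0.932, -0.0], [-0.001, 0.0, -1.0]]
ft_force: [-1.2, -1.3, 6.3]
gripper_width: 0.036
finger_force: 60.0
```

```bash
python3 -m creep '[[[0,0,-0.1],0,1],[[0,0,-0.2],0,1],[[0,0,-0.3],0,1],[[0,0,-0.3],0,1],[[0,0,-0.2],0,1],[[0,0,-0.1],0,1],[[0,0,0],0,1],[[0,0,0],0,1]]'
python3 -c "
from h import *
print(move([.621,.146,.062]))"
```

```text
clock: 16.4
eef_pos: [0.6147, -0.1557, 0.1084]
tool_rot: [[-0.932, 0.363, -0.001], [0.363, 0.932, 0.0], [0.001, 0.0, -1.0]]
ft_force: [-0.3, 0.1, -2.9]
gripper_width: 0.0363
finger_force: 60.3
[2.59 7.08 1.16]
```

```bash
python3 -m creep '[[[0.05,0.13,0],0,1],[[0.11,0.31,0],0,1],[[0.16,0.44,0],0,1],[[0.16,0.44,0],0,1],[[0.16,0.44,0],0,1],[[0.16,0.44,0],0,1],[[0.16,0.44,0],0,1],[[0.16,0.44,0],0,1],[[0.16,0.44,0],0,1],[[0.16,0.44,0],0,1],[[0.16,0.44,0],0,1],[[0.16,0.44,0],0,1],[[0.16,0.44,0],0,1],[[0.16,0.44,0],0,1],[[0.16,0.44,0],0,1],[[0.16,0.44,0],0,1],[[0.14,0.35,0],0,1],[[0.08,0.13,0],0,1],[[0,0,0],0,1],[[0,0,0],0,1]]'
python3 - <<'E'
from h import *
from scipy.optimize import least_squares
print(move([.621,.146,.062]))
ci=cams.camera_info('scene');im=cams.camera('scene');h,s,v=cv2.split(cv2.cvtColor(im,cv2.COLOR_RGB2HSV))
yy,xx=np.nonzero((h>20)&(h<32)&(s>150)&(v>60)); P=np.array([plane(ci,q,.013)[:2] for q in np.c_[xx,yy]])
P=P[np.hypot(*(P-[.61,-.15]).T)<.065].astype(np.float32); H=cv2.convexHull(P)[:,0]
print(least_squares(lambda x:np.hypot(*(H-x).T)-.045,[.61,-.15],loss='cauchy',f_scale=.002).x)
E
```

```text
clock: 18.4
eef_pos: [0.6202, 0.1449, 0.1087]
tool_rot: [[-0.931, 0.364, -0.0], [0.364, 0.931, -0.001], [-0.0, -0.001, -1.0]]
ft_force: [1.0, -0.5, -3.2]
gripper_width: 0.0364
finger_force: 60.3
[-0.01  0.03  1.17]
[ 0.61232072 -0.14991688]
```

```bash
python3 -m creep '[[[0,0.02,0.2],0,1],[[0,0,0.3],0,1],[[0,0,0.25],0,1],[[0,0,0.15],0,1],[[0,0,0.1],0,1],[[0,0,0.05],0,1],[[0,0,0.04],0,1],[[0,0,0.03],0,1],[[0,0,0],0,1],[[0,0,0],0,1]]'; python3 -m creep '[[[0,0,0.03],0,1],[[0,0,0],0,1],[[0,0,0],0,1]]'
python3 - <<'E'
from h import *
cv2.imwrite('pics/s5.png',cams.camera('side')[120:260,200:360][...,::-1].repeat(4,0).repeat(4,1))
E
```

```text
clock: 19.45
eef_pos: [0.6207, 0.1469, 0.0642]
tool_rot: [[-0.932, 0.363, 0.0], [0.363, 0.932, 0.0], [-0.0, 0.0, -1.0]]
ft_force: [0.7, 0.3, -2.8]
gripper_width: 0.0363
finger_force: 60.4
clock: 19.75
eef_pos: [0.6205, 0.1469, 0.0627]
tool_rot: [[-0.932, 0.363, 0.0], [0.363, 0.932, 0.0], [0.0, 0.0, -1.0]]
ft_force: [0.1, -0.4, -3.2]
gripper_width: 0.036
finger_force: 60.4
```

View pics/s5.png

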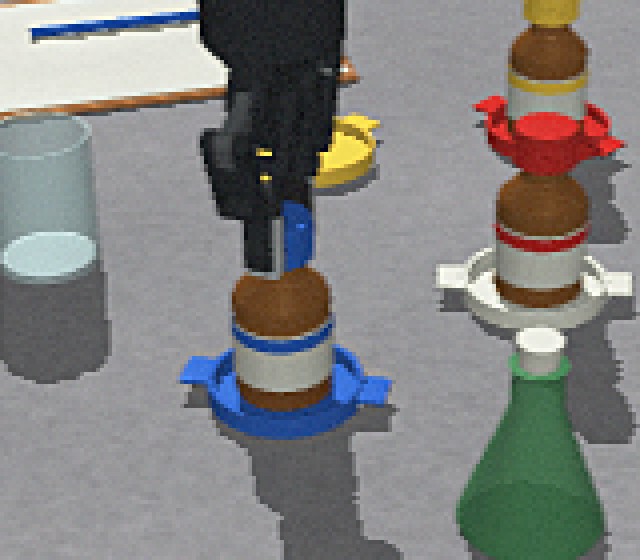

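The blue bottle is just above the floor of the blue saucer and centred, with its base at (283,398) and the saucer at (285,388) in the crop. The pads now cover the whole cap. I'll finish the lowering.

```bash
python3 -m creep '[[[0,0,0.03],0,1],[[0,0,0.02],0,1],[[0,0,0],0,1],[[0,0,0],0,1]]'
```

```text
clock: 20.2
eef_pos: [0.6209, 0.1467, 0.0613]
tool_rot: [[-0.932, 0.363, 0.001], [0.363, 0.932, 0.0], [-0.001, 0.001, -1.0]]
ft_force: [-0.9, -0.1, 2.7]
gripper_width: 0.0364
finger_force: 61.0
```

```bash
python3 -m creep '[[[0,0,0],0,0.2],[[0,0,0],0,-0.2],[[0,0,0],0,-0.6],[[0,0,0],0,-1],[[0,0,0],0,-1],[[0,0,0],0,-1],[[0,0,0],0,-1],[[0,0,-0.3],0,-1],[[0,0,-0.7],0,-1],[[0,0,-0.8],0,-1],[[0,0,-0.6],0,-1],[[0,0,0],0,-1]]'
python3 cap.py blue .62 .147
python3 -m creep '[[[0.03,-0.3,0],0,-1],[[0.08,-0.7,0],0,-1],[[0.1,-0.84,0],0,-1],[[0.1,-0.84,0],0,-1],[[0.1,-0.84,0],0,-1],[[0.1,-0.84,0],0,-1],[[0.1,-0.84,0],0,-1],[[0.1,-0.84,0],0,-1],[[0.1,-0.84,0],0,-1],[[0.1,-0.84,0],0,-1],[[0.1,-0.84,0],0,-1],[[0.1,-0.6,0],0,-1],[[0.03,-0.24,0],0,-1],[[0,0,0],0,-1],[[0,0,0],0,-1],[[0,0,0],0,-1]]'
python3 cap.py yel .442 -.187
```

```text
clock: 21.4
eef_pos: [0.6235, 0.1472, 0.1619]
tool_rot: [[-0.932, 0.364, 0.009], [0.364, 0.932, 0.003], [-0.007, 0.006, -1.0]]
ft_force: [1.4, -0.6, 0.2]
gripper_width: 0.0855
finger_force: 0.0
[277.3 189.1] [  79  107 4156] [0.6011 0.1533]
[284.6 189.1] [ 14  16 181] [0.6213 0.1479]
[0.6067 0.1472 0.0838] 0.0038 tcp [0.6235 0.1472 0.1619] rows units [ 0.33 -0.12  1.89]
clock: 23.1
eef_pos: [0.4421, -0.1855, 0.1564]
tool_rot: [[-0.933, 0.361, -0.0], [0.361, 0.933, 0.0], [0.0, 0.0, -1.0]]
ft_force: [0.5, 0.2, -0.9]
gripper_width: 0.0852
finger_force: 0.0
[278.4 220.9] [  49   52 1990] [ 0.443  -0.1878]
[195.7 106.2] [ 14  15 159] [ 0.444  -0.1844]
[ 0.443  -0.1867  0.1055] 0.0014 tcp [ 0.4421 -0.1855  0.1564] rows units [-0.03 -0.01  1.86]
```

```bash
python3 -m creep '[[[-0.03,-0.02,0.4],0,-1],[[0,0,0.6],0,-1],[[0,0,0.6],0,-1],[[0,0,0.4],0,-1],[[0,0,0.25],0,-1],[[0,0,0.12],0,-1],[[0,0,0],0,-1],[[0,0,0],0,-1],[[0,0,0],0,1],[[0,0,0],0,1],[[0,0,0],0,1],[[0,0,0],0,1],[[0,0,0],0,1],[[0,0,0],0,1],[[0,0,0],0,1],[[0,0,0],0,1]]'
```

```text
clock: 24.8
eef_pos: [0.4426, -0.1884, 0.0625]
tool_rot: [[-0.932, 0.364, 0.001], [0.364, 0.932, -0.0], [-0.001, 0.0, -1.0]]
ft_force: [-1.3, 0.5, 6.1]
gripper_width: 0.0361
finger_force: 59.7
```

```bash
python3 -m creep '[[[0,0,-0.1],0,1],[[0,0,-0.2],0,1],[[0,0,-0.3],0,1],[[0,0,-0.3],0,1],[[0,0,-0.2],0,1],[[0,0,-0.1],0,1],[[0,0,0],0,1],[[0,0,0],0,1]]'
python3 - <<'E'
from h import *
print(move([.611,-.150,.0625]))
from scipy.optimize import least_squares
ci=cams.camera_info('scene');im=cams.camera('scene');h,s,v=cv2.split(cv2.cvtColor(im,cv2.COLOR_RGB2HSV))
yy,xx=np.nonzero(((h<4)|(h>175))&(s>150)&(v>60)); P=np.array([plane(ci,q,.013)[:2] for q in np.c_[xx,yy]])
P=P[np.hypot(*(P-[.442,-.187]).T)<.065].astype(np.float32); H=cv2.convexHull(P)[:,0]
print(least_squares(lambda x:np.hypot(*(H-x).T)-.045,[.442,-.187],loss='cauchy',f_scale=.002).x)
E
```

```text
clock: 25.6
eef_pos: [0.442, -0.1879, 0.1097]
tool_rot: [[-0.932, 0.363, -0.0], [0.363, 0.932, 0.0], [0.0, 0.0, -1.0]]
ft_force: [0.3, -0.1, -3.4]
gripper_width: 0.0361
finger_force: 60.3
[-3.59  2.42  1.18]
[ 0.44357291 -0.18189814]
```

```bash
python3 -m creep '[[[-0.1,0.06,0],0,1],[[-0.24,0.16,0],0,1],[[-0.35,0.24,0],0,1],[[-0.35,0.24,0],0,1],[[-0.35,0.24,0],0,1],[[-0.35,0.24,0],0,1],[[-0.35,0.24,0],0,1],[[-0.35,0.24,0],0,1],[[-0.35,0.24,0],0,1],[[-0.35,0.24,0],0,1],[[-0.35,0.24,0],0,1],[[-0.25,0.16,0],0,1],[[-0.1,0.06,0],0,1],[[0,0,0],0,1],[[0,0,0],0,1],[[0,0,0],0,1]]'
python3 -c "
from h import *
print(move([.611,-.150,.0625]))"
```

```text
clock: 27.25
eef_pos: [0.6223, -0.1475, 0.1099]
tool_rot: [[-0.931, 0.364, -0.001], [0.364, 0.931, 0.0], [0.001, -0.0, -1.0]]
ft_force: [0.6, -0.2, -2.8]
gripper_width: 0.0363
finger_force: 60.3
[ 0.24 -0.16  1.18]
```

```bash
python3 -m creep '[[[0.12,-0.08,0],0,1],[[0.12,-0.07,0],0,1],[[0,0,0.2],0,1],[[0,0,0.3],0,1],[[0,0,0.25],0,1],[[0,0,0.15],0,1],[[0,0,0.1],0,1],[[0,0,0.05],0,1],[[0,0,0.03],0,1],[[0,0,0.03],0,1],[[0,0,0],0,1],[[0,0,0],0,1]]'; python3 -m creep '[[[0,0,0.03],0,1],[[0,0,0.03],0,1],[[0,0,0],0,1],[[0,0,0],0,1]]'
```

```text
clock: 28.45
eef_pos: [0.6122, -0.1491, 0.0657]
tool_rot: [[-0.932, 0.363, 0.0], [0.363, 0.932, 0.0], [-0.0, 0.0, -1.0]]
ft_force: [0.4, 0.5, -2.1]
gripper_width: 0.0364
finger_force: 60.3
clock: 28.85
eef_pos: [0.612, -0.1491, 0.063]
tool_rot: [[-0.932, 0.363, -0.0], [0.363, 0.932, 0.0], [0.0, 0.0, -1.0]]
ft_force: [-0.7, 0.6, -2.7]
gripper_width: 0.036
finger_force: 60.3
```

```bash
python3 -m creep '[[[0,0,0.03],0,1],[[0,0,0.02],0,1],[[0,0,0],0,1],[[0,0,0],0,1]]'
```

```text
clock: 29.25
eef_pos: [0.6126, -0.1494, 0.0626]
tool_rot: [[-0.932, 0.363, 0.001], [0.363, 0.932, 0.0], [-0.001, 0.001, -1.0]]
ft_force: [-1.2, 1.2, 5.9]
gripper_width: 0.0361
finger_force: 61.3
```

```bash
python3 -m creep '[[[0,0,0],0,0.2],[[0,0,0],0,-0.2],[[0,0,0],0,-0.6],[[0,0,0],0,-1],[[0,0,0],0,-1],[[0,0,0],0,-1],[[0,0,0],0,-1],[[0,0,-0.3],0,-1],[[0,0,-0.7],0,-1],[[0,0,-0.8],0,-1],[[0,0,-0.5],0,-1],[[0,0,0],0,-1]]'
python3 -m creep '[[[0.2,0.12,0],0,-1],[[0.45,0.27,0],0,-1],[[0.6,0.35,0],0,-1],[[0.6,0.35,0],0,-1],[[0.6,0.35,0],0,-1],[[0.6,0.35,0],0,-1],[[0.6,0.35,0],0,-1],[[0.6,0.35,0],0,-1],[[0.5,0.3,0],0,-1],[[0.32,0.2,0],0,-1],[[0,0,0],0,-1],[[0,0,0],0,-1],[[0,0,0],0,-1]]'
python3 cap.py red .467 .036
python3 - <<'E'
from h import *
cv2.imwrite('pics/w6.png',cams.camera('wrist')[...,::-1])
from scipy.optimize import least_squares
for n in('scene','wrist'):
    ci=cams.camera_info(n);im=cams.camera(n);h,s,v=cv2.split(cv2.cvtColor(im,cv2.COLOR_RGB2HSV))
    yy,xx=np.nonzero(((h<4)|(h>175))&(s>150)&(v>60)); P=np.array([plane(ci,q,.013)[:2] for q in np.c_[xx,yy]])
    P=P[np.hypot(*(P-[.442,-.187]).T)<.065].astype(np.float32)
    if len(P)<20:print(n,'out');continue
    H=cv2.convexHull(P)[:,0]
    print(n,len(P),least_squares(lambda x:np.hypot(*(H-x).T)-.045,[.442,-.187],loss='cauchy',f_scale=.002).x)
E
```

```text
clock: 30.45
eef_pos: [0.6144, -0.15, 0.1574]
tool_rot: [[-0.932, 0.364, 0.008], [0.364, 0.932, -0.001], [-0.008, 0.002, -1.0]]
ft_force: [0.3, 0.5, -0.4]
gripper_width: 0.0858
finger_force: 0.0
clock: 31.75
eef_pos: [0.4667, 0.0352, 0.1528]
tool_rot: [[-0.931, 0.364, -0.0], [0.364, 0.931, -0.001], [0.0, -0.001, -1.0]]
ft_force: [0.1, 0.1, 0.1]
gripper_width: 0.0853
finger_force: 0.0
[280.9 220.8] [  50   53 2018] [0.4671 0.0351]
[265.7 133.8] [ 13  15 159] [0.4677 0.038 ]
[0.4671 0.0363 0.1062] 0.0013 tcp [0.4667 0.0352 0.1528] rows units [0.01 0.03 1.77]
scene 626 [ 0.44299677 -0.18175143]
wrist 5065 [ 0.43918267 -0.1817889 ]
```

```bash
python3 -m creep '[[[0,0.01,0.4],0,-1],[[0,0,0.6],0,-1],[[0,0,0.5],0,-1],[[0,0,0.4],0,-1],[[0,0,0.25],0,-1],[[0,0,0.12],0,-1],[[0,0,0],0,-1],[[0,0,0],0,-1],[[0,0,0],0,1],[[0,0,0],0,1],[[0,0,0],0,1],[[0,0,0],0,1],[[0,0,0],0,1],[[0,0,0],0,1],[[0,0,0],0,1],[[0,0,0],0,1]]'
```

```text
clock: 33.6
eef_pos: [0.467, 0.0361, 0.0628]
tool_rot: [[-0.932, 0.364, 0.001], [0.364, 0.932, 0.0], [-0.001, 0.0, -1.0]]
ft_force: [-1.2, -0.6, 5.4]
gripper_width: 0.0361
finger_force: 59.5
```

```bash
python3 -m creep '[[[0,0,-0.1],0,1],[[0,0,-0.2],0,1],[[0,0,-0.3],0,1],[[0,0,-0.3],0,1],[[0,0,-0.2],0,1],[[0,0,-0.1],0,1],[[0,0,0],0,1],[[0,0,0],0,1]]'
python3 -m creep '[[[-0.03,-0.1,0],0,1],[[-0.07,-0.25,0],0,1],[[-0.1,-0.38,0],0,1],[[-0.1,-0.38,0],0,1],[[-0.1,-0.38,0],0,1],[[-0.1,-0.38,0],0,1],[[-0.1,-0.38,0],0,1],[[-0.1,-0.38,0],0,1],[[-0.1,-0.38,0],0,1],[[-0.1,-0.38,0],0,1],[[-0.1,-0.38,0],0,1],[[-0.1,-0.38,0],0,1],[[-0.1,-0.38,0],0,1],[[-0.1,-0.38,0],0,1],[[-0.08,-0.27,0],0,1],[[-0.03,-0.13,0],0,1],[[0,0,0],0,1],[[0,0,0],0,1]]'
python3 - <<'E'
from h import *
print(move([.442,-.183,.0625]))
ci=cams.camera_info('wrist');im=cams.camera('wrist')
cv2.imwrite('pics/w7.png',im[...,::-1])
E
```

```text
clock: 34.4
eef_pos: [0.4664, 0.0364, 0.1102]
tool_rot: [[-0.932, 0.363, -0.0], [0.363, 0.932, 0.0], [0.0, -0.0, -1.0]]
ft_force: [0.2, 0.5, -2.2]
gripper_width: 0.0362
finger_force: 60.0
clock: 36.2
eef_pos: [0.442, -0.1815, 0.1101]
tool_rot: [[-0.932, 0.363, -0.0], [0.363, 0.932, 0.001], [0.0, 0.0, -1.0]]
ft_force: [0.1, 0.6, -0.6]
gripper_width: 0.0362
finger_force: 60.0
[-0.01 -0.04  1.19]
```

View pics/w7.png

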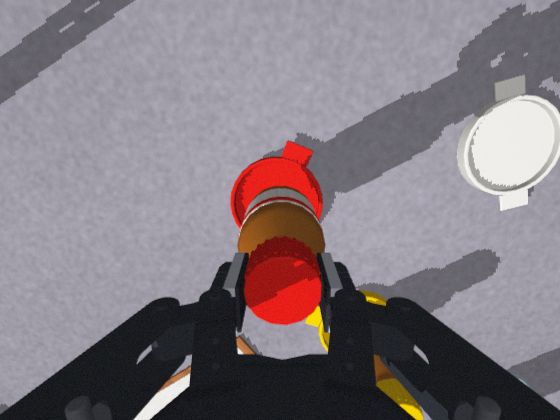

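The wrist view shows the red bottle held between the pads. The red saucer's rim spans columns 232 to 323 around row 195, with its far edge at row 157. The spare is empty at (512,147). I'll compute the rim centre from those edges.

Run:
```python
from h import *
from scipy.optimize import least_squares
ci=cams.camera_info('wrist')
im=cv2.imread('pics/w7.png')[...,::-1]
h,s,v=cv2.split(cv2.cvtColor(im.copy(),cv2.COLOR_RGB2HSV))
m=((h<4)|(h>175))&(s>150)&(v>60); m[200:]=0; m[:,285:][:170]=0
yy,xx=np.nonzero(m);P=np.array([plane(ci,q,.013)[:2] for q in np.c_[xx,yy]],np.float32)
H=cv2.convexHull(P)[:,0]; H=H[np.array([project(ci,[*q,.013])[0][1]<196 for q in H])]
r=least_squares(lambda x:np.hypot(*(H-x).T)-.045,[.442,-.183],loss='cauchy',f_scale=.002);print(r.x,np.median(abs(r.fun)),move([*r.x,.0625]))
```

```text
[ 0.44175656 -0.18624994] 0.00026648537713848397 [-0.04 -0.12  1.19]
```

Both wrist fits put the centre at (0.442, -0.186), so I'll shift y by -0.1 and lower.

```bash
python3 -m creep '[[[-0.02,-0.09,0],0,1],[[0,0,0.2],0,1],[[0,0,0.3],0,1],[[0,0,0.25],0,1],[[0,0,0.15],0,1],[[0,0,0.1],0,1],[[0,0,0.05],0,1],[[0,0,0.03],0,1],[[0,0,0.03],0,1],[[0,0,0],0,1],[[0,0,0],0,1]]'; python3 -m creep '[[[0,0,0.03],0,1],[[0,0,0.02],0,1],[[0,0,0],0,1],[[0,0,0],0,1]]'
```

```text
clock: 37.35
eef_pos: [0.4416, -0.1857, 0.0661]
tool_rot: [[-0.932, 0.363, 0.0], [0.363, 0.932, 0.0], [-0.0, 0.0, -1.0]]
ft_force: [-0.4, 0.6, -1.2]
gripper_width: 0.0364
finger_force: 60.0
clock: 37.75
eef_pos: [0.4415, -0.1856, 0.0638]
tool_rot: [[-0.932, 0.363, -0.0], [0.363, 0.932, 0.0], [0.0, 0.0, -1.0]]
ft_force: [-0.4, 0.2, -1.5]
gripper_width: 0.0357
finger_force: 60.0
```

```bash
python3 -m creep '[[[0,0,0.03],0,1],[[0,0,0.02],0,1],[[0,0,0],0,1],[[0,0,0],0,1]]'
```

```text
clock: 38.15
eef_pos: [0.4421, -0.186, 0.0628]
tool_rot: [[-0.932, 0.364, 0.001], [0.364, 0.932, 0.0], [-0.001, 0.001, -1.0]]
ft_force: [-1.4, 0.1, 6.9]
gripper_width: 0.0366
finger_force: 61.1
```

```bash
python3 -m creep '[[[0,0,0],0,0.2],[[0,0,0],0,-0.2],[[0,0,0],0,-0.6],[[0,0,0],0,-1],[[0,0,0],0,-1],[[0,0,0],0,-1],[[0,0,0],0,-1],[[0,0,-0.3],0,-1],[[0,0,-0.7],0,-1],[[0,0,-0.8],0,-1],[[0,0,-0.8],0,-1],[[0,0,-0.8],0,-1],[[0,0.3,-0.8],0,-1],[[0,0.6,-0.8],0,-1],[[0,0.8,-0.6],0,-1],[[0,0.8,-0.4],0,-1],[[0,0.8,0],0,-1],[[0,0.8,0],0,-1],[[0,0.4,0],0,-1],[[0,0,0],0,-1]]'
python3 -m creep '[[[0,0,0],0,-1],[[0,0,0],0,-1]]'
python3 - <<'E'
from h import *
cv2.imwrite('pics/w8.png',cams.camera('wrist')[...,::-1])
cv2.imwrite('pics/s8.png',cams.camera('side')[80:260,180:400][...,::-1].repeat(3,0).repeat(3,1))
E
```

```text
clock: 40.15
eef_pos: [0.5071, -0.0161, 0.302]
tool_rot: [[-0.933, 0.36, -0.0], [0.36, 0.933, -0.0], [0.0, -0.0, -1.0]]
ft_force: [0.3, -0.8, -0.3]
gripper_width: 0.0853
finger_force: 0.0
clock: 40.35
eef_pos: [0.5063, -0.0201, 0.302]
tool_rot: [[-0.93, 0.366, -0.0], [0.366, 0.93, -0.001], [-0.0, -0.001, -1.0]]
ft_force: [-0.8, 0.6, -0.1]
gripper_width: 0.0855
finger_force: 0.0
```

View pics/w8.png

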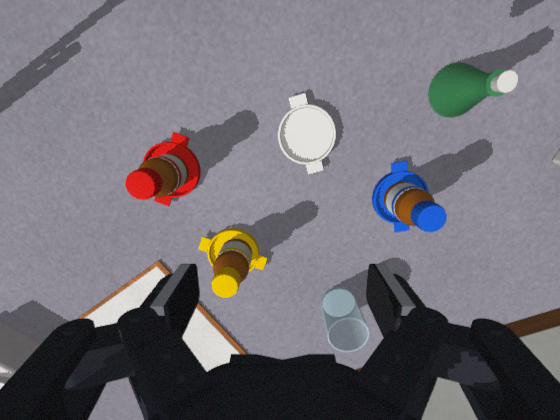

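View pics/s8.png

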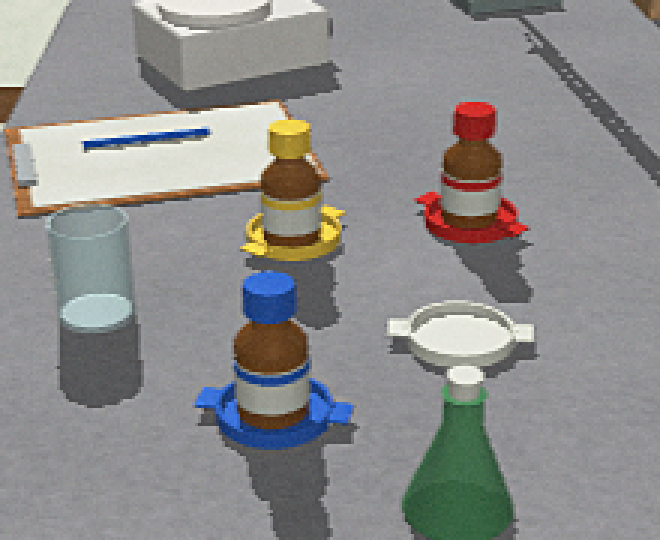

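Both views show every bottle upright and centred in the saucer of its cap's colour. In the wrist view red is at (170,172), yellow at (233,250) and blue at (402,197), and the spare is empty at (307,133). Beaker and flask look untouched, and the arm is clear.

```bash
python3 -c "
from station import job
print(job.hand_in())"
```

```text
the job is handed in; nothing more can be done
None
```

I handed the job in at about 40 s on the robot's clock: all three bottles stand upright in their own-colour saucers, the spare is empty and the bystanders look untouched; one early grasp on the blue bottle missed and pressed on its cap with about 24 N, but the bottle stayed standing.

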